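# Hold the sprung gel carriage out at the loading mark

### The arm

A 6-joint arm with a two-finger parallel gripper is mounted at the origin on the work surface. World frame = base frame: x ahead of the robot, y to its left, z up, the work surface at z = 0. Lengths are in m, angles in rad, forces in N, time in s.
With the tool pointing down it reaches from about 0.225 to 0.875 m from the base axis. Payload 3.4 kg.
Tool frame: the origin (TCP) lies midway between the tips of the shut fingers; the grasp point (between the pads) lies 19 mm behind it; z points along the fingers, y is the line along which they close (so a half turn about z gives the same grasp; the last joint's range is limited). The gripper opens to 85 mm and grips with 20 to 120 N. Pads are 22 mm wide; open, the fingers measure 114 mm over their backs; the gripper's body (76 mm by 85 mm) begins 54 mm behind the grasp point. The pads swing forward as they close: fully open they stand 13 mm farther back than shut.
Start: joints at [1.187, 0.276, 1.505, -0, 1.361, -0.121], TCP at [0.149, 0.555, 0.197] pointing down, gripper open.
Joint ranges: [-2.89, 2.89], [-0.75, 2.08], [0.22, 2.7], [-1.18, 4.32], [0.11, 2.71], [-2.7, 2.7]. Speed limits (rad/s): [2.57, 2.57, 3.14, 3.14, 3.14, 3.14].

### API

Orientations are given as a unit quaternion [w, x, y, z].
In Python, from rig import * gives the robot as it stands.
- The arm moves only by the tool apply_moves, never from a script. Its argument "steps" is one flat list of numbers, 4 for each row, row after row: the shift along the world's x, y, z in cm, then the turn about the world's z in degrees. A call has 1 to 8 rows; each row is the pose to reach, as a shift and turn from the pose commanded when the call began; what a row does not reach only later rows make up. A row lasts 1/12 s, in which the tool goes at most 41.7 mm and 7.16 degrees, less where a joint would pass 70% of its speed; a pose out of reach is approached as far as the arm can. A call with a gripper value outside its range is refused whole. "jaw" is the closure in counts, from 0 (fully open) to 255 (shut), set as the call begins (left out, the last holds). The fingers move at their own pace and stop on an object; "newtons" is the grip in N (left out, the last holds). Time passes only in rows, so rows that repeat a pose let the fingers close. It gives the time, the measured TCP pose, the force, the opening and the grip force at its end, in the units of the state.
- get_state(): the state, without advancing time (a new reading comes with each control period).
- get_image(name): name is "side" or "top" or "wrist"; returns the picture (480x640x3 uint8, red, green, blue); there is no depth.
- calibration(name): a dict with "fx", "fy", "cx", "cy" (pixels), "xyz" and "rotation" of the camera in the world. Camera axes: x right, y up, looking along -z (the intrinsics and any distortion apply to the point x, -y, -z); pixel columns grow to the right and rows downward; lengths in m; the calibration is good to about 2 mm. A picture is of the moment at which its call begins: read the wrist's pose just before it. calibration takes no time and is no camera call; for the wrist camera it gives the pose at the moment of the call.
- sign_off(): hands the job in; it is judged then, once.
The state is a dict: "clock": time; "qpos": joint angles; "qd": joint speeds; "effort": joint torques, N m; "position": TCP position; "ee_rot": TCP orientation; "contact_force": force on the tool from outside, world axes, zero at the start; "moment": the same for the moment, N m; "width": finger opening in m; "gripper_force": force on a finger pad.
Only numpy, scipy, OpenCV 4.12 (cv2) and the standard library are available. Lean on these libraries where they do the work, as an engineer would, in place of code of your own. Each camera call takes 0.05 s, during which the arm holds its last target. There are 200 camera calls.

### The job

With the gel viewer's carriage still shut, push the green lamp cut-out plunger on the small grey switch box all the way down and let it come back up. Then pull the sprung carriage out by its orange grip plate until the carriage's blue pointer stands in the red band on the rule beside it, and finish while still holding it there by hand against its spring, steady, so that a colleague can load the tray. Leave the tube rack, the bottle and the pipette where they are.

Things in the scene. Friction and masses are not known exactly. Their poses are not given: they have to be found in the camera images.
- viewer: Gel viewer fixed to the bench: grey box 260 x 220 mm, 98 mm high, with a glowing yellow-green window on top. Origin: on the bench, straight below the middle of the grip plate when the carriage is shut. The box lies on the origin's +x side: front face (where the carriage comes out, towards -x) 80 mm from the origin, back face 340 mm.
- carriage: Flat aluminium slide with a clear tray, a black front panel (168 mm wide, top 63 mm above the bench) and an orange grip plate. It slides straight out along the viewer's -x, up to 165 mm; axes as the viewer's, origin at the viewer's origin when shut. A spring pulls it shut: about 4 N when shut, 10 N at 140 mm out; let go, it runs back in.
- grip_plate (a point): Grip point of the orange upright grip plate standing in front of the carriage, 95 mm above the bench. The plate is 12 mm thick along the pulling direction, 50 mm wide across it, and stands from 28 to 118 mm above the bench, its middle 69 mm ahead of the black front panel. The point's x axis points into the viewer, so the carriage is pulled out along its -x; z is up.
- pointer (a point): Centre of the blue pointer (8 mm wide, white centre line) on the carriage, lying over the rule bar, 40 mm above the bench; it travels with the carriage. Axes as the viewer's.
- band (a point): Centre of the red band (12 mm long) that marks the loading position, 33 mm above the bench, on an aluminium rule bar (24 mm wide, top at 30 mm) that runs forward from the viewer's front face, 96 mm to its +y side. The band is 55 to 125 mm from the pointer, along the viewer's -x, when the carriage is shut, and stays where it is. Axes as the viewer's.
- switch_box: Grey switch box fixed to the bench, 100 x 90 mm, 55 mm high, with a yellow top plate and the green plunger at its centre. Origin: centre of its underside. It stands to the left or the right of the viewer.
- plunger_top (a point): Centre of the top face of the green plunger cap (42 mm across, 12 mm thick), 90 mm above the bench when up.
- plunger (a joint): How far the plunger is pushed down, in m: 0 is up, 0.014 is fully down. A spring returns it; about 2.5 N starts it, about 7.5 N holds it fully down.
- tube_rack: White tube rack, 100 x 140 mm, 50 mm high (72 mm with tubes), loose; leave it alone. Origin: centre of its underside.
- buffer_bottle: Amber buffer bottle, 64 mm across, 150 mm high, loose; leave it alone. Origin: centre of its underside.
- pipette: Grey and white pipette lying on the bench along its own x, 272 mm long, 26 mm wide, 24 mm high, loose; leave it alone. Origin: on the bench under the end with the blue button; the yellow tip is at its +x end.

How it is judged:
By the outcome, as a careful person would: the job done as asked, in the order asked, and still so for the second after the job is handed in, while the arm keeps its last pose, push and grip.
It also fails if it takes over 48 s, if anything falls off the work surface, if the arm or the gripper's body presses on something with over 40 N, if the wrist force passes 120 N, or if a joint passes its speed limit or range.

## Working session

There is one attempt and no reset: what is moved stays moved. The work goes in short steps, Python scripts to look and compute and a tool call to move; the robot and the scene stay as the last step left them, time stands still between calls to the robot, and variables do not carry over. Pictures are saved under pics/ and viewed, at most 10 in all, crops included, and the job is handed in when it is done.

Besides the shell and the picture viewer there is one more tool, called after "Emit:" as name(argument=value, ...) on one line, values as JSON. apply_moves: Moves the arm, as the interface text tells. Its arguments: {"type":"object","properties":{"steps":{"type":"array","items":{"type":"number"}},"jaw":{"type":"number"},"newtons":{"type":"number"}},"required":["steps"]}

```bash
mkdir -p pics; ls; python3 - <<'E'
from rig import *
import cv2
for n in ("side","top","wrist"):
    c=calibration(n); print(n,c)
    cv2.imwrite(f"pics/{n}0.png",get_image(n)[:,:,::-1])
s=get_state(); print(s)
E
```

```text
pics
side {'fx': 436.7695679269731, 'fy': 436.7695679269731, 'cx': 319.01958628161435, 'cy': 230.3295092316499, 'xyz': array([ 0.25389649, -0.79624115,  0.83387313]), 'rotation': array([ 0.89688897,  0.40315362, -0.0770229 , -0.16469611])}
top {'fx': 481.78800115822025, 'fy': 481.78800115822025, 'cx': 321.5067704172702, 'cy': 244.1529123286128, 'xyz': array([ 0.40561931, -0.03402848,  1.12963799]), 'rotation': array([-0.69564342, -0.06784691,  0.04375799,  0.71383631])}
wrist {'fx': 396.859633945985, 'fy': 396.859633945985, 'cx': 323.8096907265922, 'cy': 240.78498408227975, 'xyz': array([0.07942996, 0.57252807, 0.37388015]), 'rotation': array([ 0.78525103, -0.11428251, -0.08718973,  0.60226097])}
{'clock': 0.15, 'qpos': array([ 1.18699160e+00,  2.76460422e-01,  1.50582650e+00, -3.70238771e-05,
        1.36069142e+00, -1.20991920e-01]), 'qd': array([-0.00188009, -0.00116781, -0.0038746 , -0.0009129 ,  0.0017446 ,
       -0.00028309]), 'effort': array([ 6.65557982e-04, -4.17136824e+01, -2.46034420e+01, -2.01959938e-04,
        7.59165385e-03, -2.06387568e-06]), 'position': array([0.1492358 , 0.55484937, 0.19623866]), 'ee_rot': array([-1.55493092e-04,  1.31024677e-01,  9.91378865e-01, -6.75412149e-04]), 'contact_force': array([ 0.32675875, -0.08834738,  0.89734694]), 'moment': array([ 0.00308187, -0.00968249,  0.03833469]), 'gripper_force': 0.0, 'width': 0.08523858805317851}
```

View pics/top0.png

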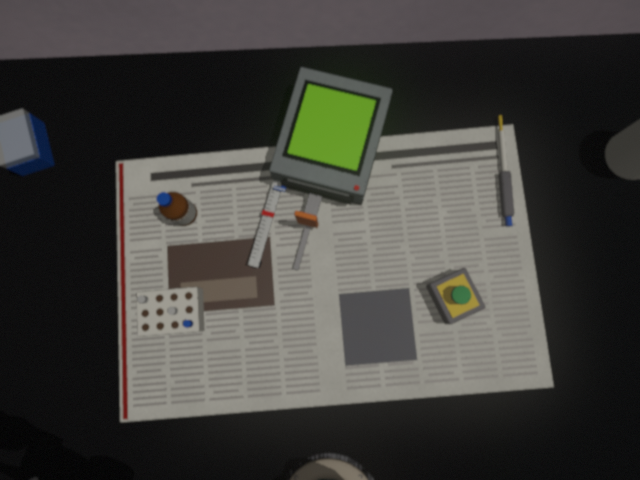

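View pics/side0.png

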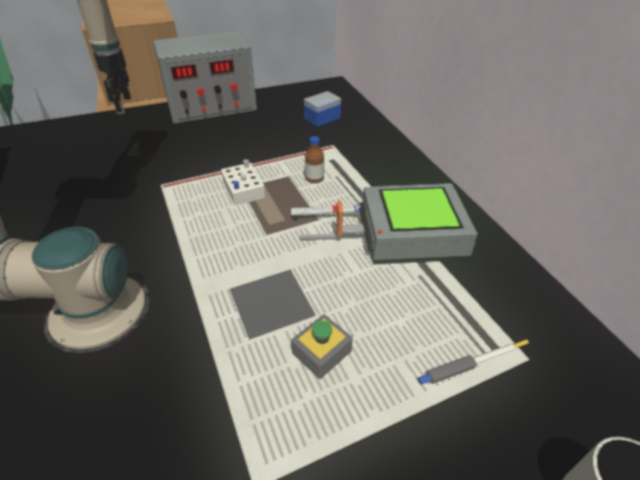

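Top view: green plunger at (460,295), orange plate at (306,218), blue pointer (280,187), red band (268,213). Side view: plunger (322,328), plate (339,220). The switch box is on the viewer's right (-y) side.

```bash
cat > h.py <<'E'
from rig import *
import cv2, numpy as np
from scipy.spatial.transform import Rotation as R
def cam(n):
    c=calibration(n); q=c["rotation"]; Rm=R.from_quat([q[1],q[2],q[3],q[0]]).as_matrix()
    K=np.array([[c["fx"],0,c["cx"]],[0,c["fy"],c["cy"]],[0,0,1]])
    return K,Rm@np.diag([1,-1,-1]),np.array(c["xyz"])   # cv-style camera axes
def ray(C,uv):
    K,Rm,t=C; d=Rm@np.linalg.solve(K,[uv[0],uv[1],1]); return t,d/np.linalg.norm(d)
def atz(C,uv,z):
    t,d=ray(C,uv); return t+d*(z-t[2])/d[2]
def tri(obs):
    A=np.zeros((3,3)); b=np.zeros(3)
    for C,uv in obs:
        t,d=ray(C,uv); P=np.eye(3)-np.outer(d,d); A+=P; b+=P@t
    x=np.linalg.solve(A,b); return x,[np.linalg.norm(np.cross(x-ray(C,uv)[0],ray(C,uv)[1])) for C,uv in obs]
def proj(C,p):
    K,Rm,t=C; v=K@(Rm.T@(np.asarray(p)-t)); return v[:2]/v[2]
def blobs(img,lo,hi,amin=8):
    m=cv2.inRange(cv2.cvtColor(img,cv2.COLOR_RGB2HSV),np.array(lo),np.array(hi))
    n,l,s,c=cv2.connectedComponentsWithStats(m)
    return [(s[i,4],c[i].round(1),s[i,:4].tolist(),l==i) for i in range(1,n) if s[i,4]>=amin]
COL=dict(orange=((6,140,80),(15,255,255)),red=((0,140,80),(5,255,255)),red2=((172,140,80),(180,255,255)),green=((55,120,40),(80,255,255)),blue=((105,120,60),(125,255,255)))
E
python3 - <<'E'
from h import *
for n in ("top","side"):
    im=cv2.imread(f"pics/{n}0.png")[:,:,::-1].copy()
    for k,(a,b) in COL.items():
        for s in blobs(im,a,b): print(n,k,s[0],s[1],s[2])
T,S=cam("top"),cam("side")
print(tri([(T,(460,295)),(S,(322,328))]))
print(atz(T,(460,295),.09),atz(T,(306,216),.118),atz(T,(268,213),.033),atz(T,(280,187),.04))
im=cv2.imread("pics/top0.png")
a=cv2.resize(im[170:280,230:340],(600,600),interpolation=cv2.INTER_CUBIC)
cv2.imwrite("pics/c1.png",a)
E
```

```text
top orange 12 [180.4 206.2] [178, 204, 5, 5]
top orange 127 [305.6 216.2] [295, 212, 22, 12]
top red 715 [122.8 293.8] [120, 164, 7, 254]
top red 13 [356.2 187.5] [355, 186, 4, 4]
top red 42 [267.2 213.3] [262, 210, 12, 7]
top green 17 [463.1 291.7] [461, 288, 5, 8]
top green 12 [458.  296.7] [456, 295, 6, 5]
top blue 610 [ 38.9 142.8] [8, 114, 45, 55]
top blue 147 [163.7 198.9] [157, 193, 14, 13]
top blue 34 [508.4 220.4] [506, 217, 5, 8]
top blue 40 [187.3 323.2] [184, 321, 8, 6]
side orange 72 [314.  152.5] [308, 148, 12, 11]
side orange 89 [339.3 215.7] [337, 202, 5, 33]
side red 147 [221.4  66.6] [214, 61, 16, 12]
side red 159 [183.7  71.4] [175, 66, 18, 12]
side red 38 [233.5  86.5] [231, 83, 6, 8]
side red 41 [200.3  91.4] [197, 88, 7, 8]
side red 8 [235.8 103.4] [235, 102, 3, 4]
side red 10 [203.2 107.9] [202, 106, 3, 5]
side red 15 [335. 208.] [334, 206, 3, 5]
side blue 497 [322.  115.1] [304, 105, 37, 21]
side blue 70 [314.  139.5] [309, 136, 11, 8]
side blue 9 [235.4 183.4] [234, 182, 3, 5]
side blue 52 [424.6 378.6] [420, 375, 10, 8]
(array([ 0.45540844, -0.29428166,  0.08528385]), [np.float64(0.0014635338361860101), np.float64(0.0014635338361860652)])
[ 0.45376902 -0.29272452  0.09      ] [0.62953481 0.03063198 0.118     ] [0.65827094 0.12497104 0.033     ] [0.71812207 0.09537793 0.04      ]
```

View pics/c1.png

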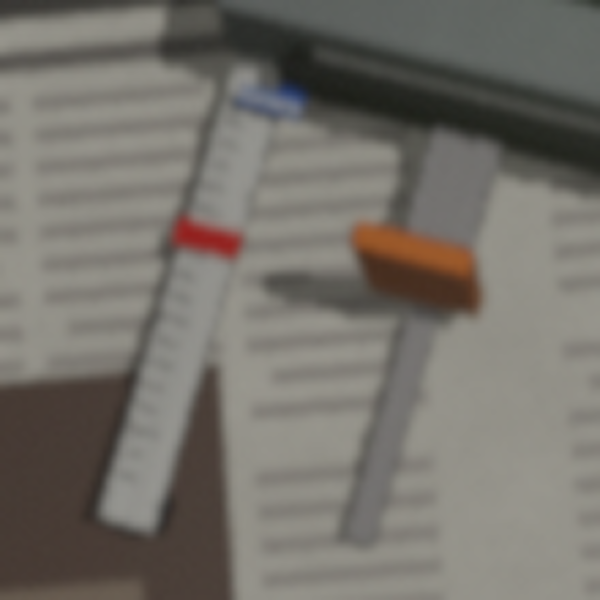

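Crop: the plate's top face is centred near (306.5,215.8) in the full picture. The pointer is at about (280,188) and the band at about (268,213.5). The rule's axis gives a viewer yaw of about -16°. I'll move the wrist camera over that area, turning for the grasp on the way.

Emit:
apply_moves(steps=[3, -3, 2, -7, 6, -6, 4, -14, 9, -9, 6, -21, 11, -12, 8, -28, 13, -15.5, 9, -35, 15, -19, 10, -42, 17, -22.5, 10, -49, 19, -26, 10, -56], jaw=255, newtons=40)

```text
clock: 0.82
position: [0.3347, 0.3037, 0.2978]
ee_rot: [0.0, 0.583, 0.812, 0.001]
contact_force: [0.4, 0.5, -0.1]
width: -0.0001
gripper_force: 0.0
```

Emit:
apply_moves(steps=[2, -3.5, 0, -7, 4, -7, 0, -14, 6, -10.5, 0, -21, 8, -14, 0, -28, 10, -17.5, 0, -35, 10.5, -20, 0, -35, 10.5, -21, 0, -35, 10.5, -21, 0, -35])

```text
clock: 1.48
position: [0.4386, 0.0933, 0.2964]
ee_rot: [-0.0, 0.8, 0.6, -0.001]
contact_force: [-0.2, -0.8, 0.4]
width: 0.0003
gripper_force: 0.0
```

```bash
python3 - <<'E'
from h import *
import pickle
W=cam("wrist"); im=get_image("wrist"); cv2.imwrite("pics/w1.png",im[:,:,::-1]); pickle.dump(W,open("w1.p","wb"))
s=get_state(); print(s["clock"],s["position"],s["ee_rot"],W[2])
for k,(a,b) in COL.items():
    for x in blobs(im,a,b,20): print(k,x[0],x[1],x[2])
E
```

```text
1.5333 [0.43836322 0.09493932 0.29652739] [-6.63891847e-04  7.99512387e-01  6.00649231e-01 -6.04469632e-05] [0.45950105 0.16173638 0.47404907]
orange 701 [545.7 208.9] [535, 182, 22, 54]
red 342 [516.4 101.7] [509, 88, 16, 29]
red 107 [613.3 294.1] [607, 289, 13, 11]
blue 87 [576.  114.3] [573, 101, 7, 28]
blue 72 [583.9 121.7] [581, 115, 8, 14]
```

View pics/w1.png

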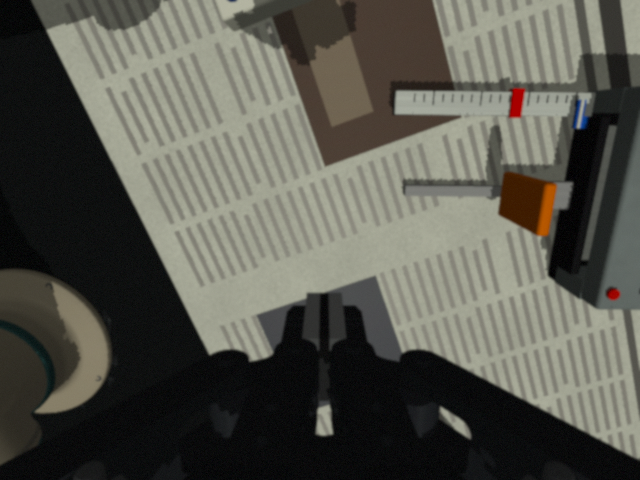

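The wrist view shows the band at (516,102), the pointer at about (579,114) and the plate's top strip centred at about (548,208). The rule runs nearly level from (395,102). Next I'll measure from two views.

```bash
python3 - <<'E'
from h import *
import pickle
W=pickle.load(open("w1.p","rb")); T,S=cam("top"),cam("side")
print("plate",tri([(T,(306.3,215.8)),(W,(547.5,208.5))]),atz(T,(306.3,215.8),.118),atz(W,(547.5,208.5),.118))
print("band",tri([(T,(267.8,213.3)),(W,(516.4,101.7))]),atz(T,(267.8,213.3),.033),atz(W,(516.4,101.7),.033))
print("ptr",tri([(T,(279.8,188)),(W,(579.5,114))]),atz(W,(579.5,114),.04))
def yaw(C,a,b,z):
    d=atz(C,b,z)-atz(C,a,z); return np.degrees(np.arctan2(d[1],d[0]))
print("yaw",yaw(W,(395,102),(577,103.5),.03),yaw(T,(230+130/5.4545,170+525/5.4545),(230+247/5.4545,170+90/5.4545),.03))
im=cv2.imread("pics/w1.png"); g=im[80:130,380:600]
cv2.imwrite("pics/c2.png",cv2.resize(im[80:245,390:610],(800,600),interpolation=cv2.INTER_CUBIC))
s=cv2.imread("pics/side0.png"); t=cv2.imread("pics/top0.png")
for n,i,c in (("top",t,(460,295)),("side",s,(322,328))):
    i=i[c[1]-25:c[1]+25,c[0]-25:c[0]+25]; h=cv2.cvtColor(i,cv2.COLOR_BGR2HSV)
    m=cv2.inRange(h,np.array([45,90,30]),np.array([85,255,255])); M=cv2.moments(m,True)
    print(n,M["m00"],M["m10"]/M["m00"]+c[0]-25,M["m01"]/M["m00"]+c[1]-25, cv2.boundingRect(m))
E
```

```text
plate (array([0.63221081, 0.03128488, 0.11701037]), [np.float64(0.0023302589312076687), np.float64(0.0023302589312076526)]) [0.62995431 0.02997819 0.118     ] [0.63389812 0.03267324 0.118     ]
band (array([0.65753369, 0.12552042, 0.03448321]), [np.float64(0.00040899568874044054), np.float64(0.0004089956887404334)]) [0.6575673  0.12544489 0.033     ] [0.65853346 0.12566645 0.033     ]
ptr (array([0.7154502 , 0.09587515, 0.04159273]), [np.float64(0.0002574188557908691), np.float64(0.0002574188557908557)]) [0.71659836 0.09580889 0.04      ]
yaw -16.68513643860308 -15.200247070418452
top 264.0 460.61742424242425 294.4962121212121 (17, 16, 19, 18)
side 250.0 321.716 329.228 (16, 18, 18, 17)
```

View pics/c2.png

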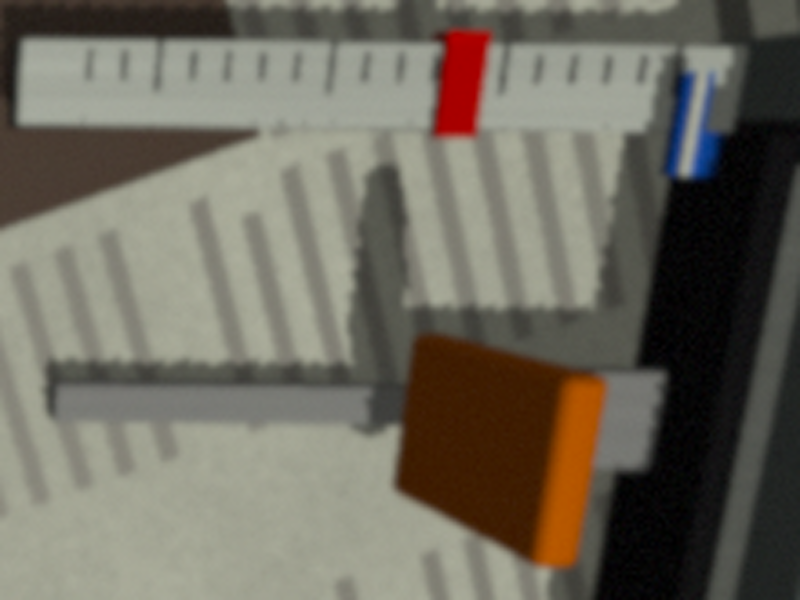

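Band, pointer and plate agree between the two views (plate top z 0.117, band 0.034, pointer 0.041). Next is the plunger at about (0.455,-0.293).

Emit:
apply_moves(steps=[0, -4, -1, 0, 0.5, -8, -3, 0, 0.5, -12, -5, 0, 1, -16, -7, 0, 1, -20, -9, 0, 1, -24, -11, 0, 1.5, -28, -12, 0, 1.5, -32, -13, 0])

```text
clock: 2.2
position: [0.4537, -0.2097, 0.1696]
ee_rot: [-0.001, 0.798, 0.603, 0.001]
contact_force: [0.0, 0.2, 0.7]
width: 0.0005
gripper_force: 0.0
```

Emit:
apply_moves(steps=[0, -3, -1, 0, 0, -5, -2.5, 0, 0, -6.5, -4, 0, 0, -6.8, -5, 0, 0, -6.8, -5, 0, 0, -6.8, -5, 0])

```text
clock: 2.7
position: [0.4536, -0.2764, 0.1202]
ee_rot: [-0.001, 0.799, 0.602, 0.0]
contact_force: [0.1, 0.8, 0.0]
width: 0.0001
gripper_force: 0.0
```

```bash
python3 - <<'E'
from h import *
T=cam("top"); print(atz(T,(460.6,294.5),.09)); S=cam("side")
s=get_state(); print(s["clock"],s["position"],s["contact_force"],s["qpos"])
i=get_image("side")[:,:,::-1]; j=get_image("wrist")[:,:,::-1]
print(proj(S,(0.455,-.293,.09)),proj(S,s["position"]))
a=cv2.resize(i[260:390,255:385],(400,400)); b=cv2.resize(j[200:480,180:460],(400,400))
cv2.imwrite("pics/c3.png",np.hstack([a,b]))
E
```

```text
[ 0.45479601 -0.29406079  0.09      ]
2.7 [ 0.45359012 -0.27643645  0.12024842] [0.12797178 0.77280768 0.01206005] [-6.79186474e-01  2.67281502e-01  1.71834076e+00  1.19464617e-03
  1.15791280e+00 -4.00839611e-01]
[320.91010249 326.3146691 ] [317.45627144 311.27708037]
```

View pics/c3.png

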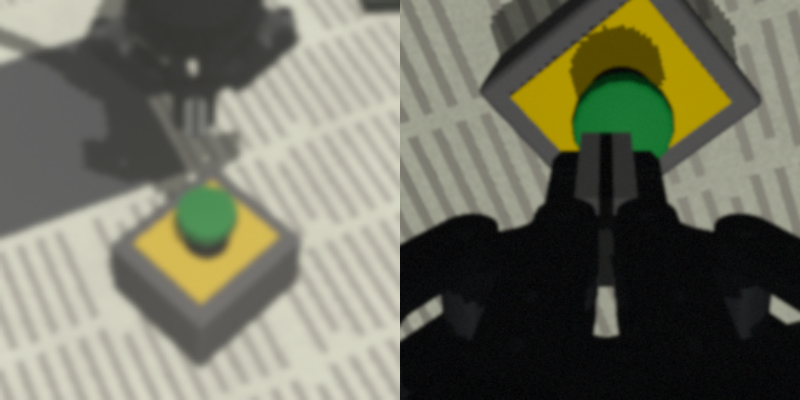

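The crops show the shut fingertips about 3 cm above the cap and a little toward +y of it. The cap's centre in the wrist picture is about (336,287).

```bash
python3 - <<'E'
from h import *
W=cam("wrist"); S=cam("side"); print(atz(W,(336,287),.09), tri([(W,(336,287)),(S,(255+206/3.077,260+212/3.077))]))
E
```

```text
[ 0.45646113 -0.29662548  0.09      ] (array([ 0.45585656, -0.29778422,  0.08695842]), [np.float64(0.0003655521762862549), np.float64(0.00036555217628621273)])
```

Emit:
apply_moves(steps=[0.2, -1, 0, 0, 0.2, -2, 0, 0, 0.2, -2, -1.5, 0, 0.2, -2, -2.5, 0, 0.2, -2, -3.2, 0, 0.2, -2, -3.6, 0, 0.2, -2, -3.9, 0, 0.2, -2, -4.2, 0])

```text
clock: 3.47
position: [0.4555, -0.2987, 0.0784]
ee_rot: [0.0, 0.799, 0.601, 0.0]
contact_force: [-0.8, -0.3, 0.3]
width: -0.0001
gripper_force: 0.0
```

Emit:
apply_moves(steps=[0, 0, -0.2, 0, 0, 0, -0.3, 0, 0, 0, -0.4, 0, 0, 0, -0.4, 0])

```text
clock: 3.8
position: [0.4555, -0.2987, 0.0746]
ee_rot: [0.0, 0.799, 0.601, 0.0]
contact_force: [-0.6, -0.1, 0.5]
width: 0.0001
gripper_force: 0.0
```

```bash
python3 - <<'E'
from h import *
s=get_state(); print(s["clock"],s["position"],s["contact_force"],s["moment"])
i=get_image("side")[:,:,::-1]; j=get_image("wrist")[:,:,::-1]
a=cv2.resize(i[260:390,255:385],(400,400)); b=cv2.resize(j[200:480,180:460],(400,400))
cv2.imwrite("pics/c4.png",np.hstack([a,b]))
W,S=cam("wrist"),cam("side"); print(proj(W,s["position"]),proj(S,s["position"]),[get_state()["contact_force"] for _ in range(3)])
E
```

```text
3.8 [ 0.4554905  -0.29865581  0.07461443] [-0.56331247 -0.07763329  0.54852221] [0.01683321 0.00748696 0.0422004 ]
[322.4557528  277.74724271] [322.0535533  332.83230453] [array([-0.18664501,  0.77114812, -0.63671563]), array([-0.18664501,  0.77114812, -0.63671563]), array([-0.18664501,  0.77114812, -0.63671563])]
```

View pics/c4.png

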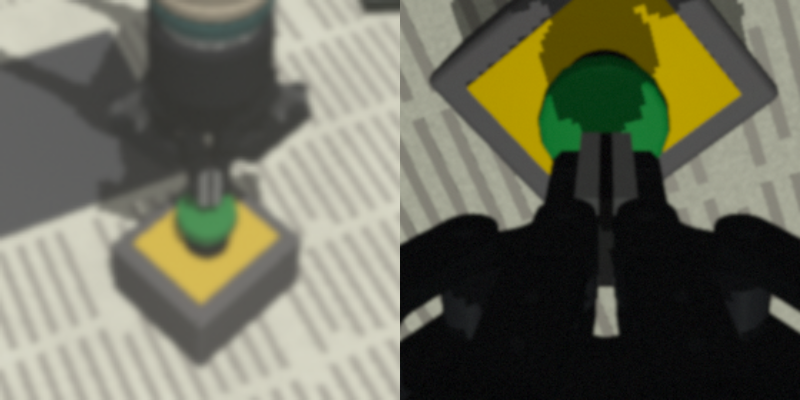

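The crops show the fingertips still a little above the cap, roughly centred, and the force reading is zero. So the real tips stand higher than the reported TCP. I'll go on down, watching the force.

Emit:
apply_moves(steps=[0, 0, -0.3, 0, 0, 0, -0.6, 0, 0, 0, -0.8, 0, 0, 0, -0.8, 0])

```text
clock: 4.23
position: [0.455, -0.2983, 0.0659]
ee_rot: [-0.001, 0.799, 0.601, -0.0]
contact_force: [-0.7, 0.1, 0.0]
width: 0.0002
gripper_force: 0.0
```

Emit:
apply_moves(steps=[0, 0, -0.3, 0, 0, 0, -0.6, 0, 0, 0, -0.6, 0])

```text
clock: 4.48
position: [0.455, -0.2983, 0.0598]
ee_rot: [-0.001, 0.799, 0.601, -0.0]
contact_force: [0.1, -0.5, -0.4]
width: -0.0003
gripper_force: 0.0
```

```bash
python3 - <<'E'
from h import *
s=get_state(); print(s["clock"],s["position"],s["contact_force"],s["moment"],s["effort"],s["qpos"])
i=get_image("side")[:,:,::-1]; j=get_image("wrist")[:,:,::-1]
a=cv2.resize(i[280:360,280:360],(400,400),interpolation=cv2.INTER_CUBIC); b=cv2.resize(j[200:480,180:460],(400,400))
cv2.imwrite("pics/c5.png",np.hstack([a,b]))
W,S=cam("wrist"),cam("side")
for z in (0.06,.075,.09,.1):
  p=s["position"].copy(); p[2]=z; d=.011*np.array([.279,.96,0]); print(z,proj(W,p),proj(W,p+d),proj(S,p),proj(S,p-d))
E
```

```text
4.4833 [ 0.45501871 -0.29831451  0.05983238] [ 0.13629014 -0.51427937 -0.39918252] [-0.04946479  0.04963163 -0.01170963] [-2.15860724e-02 -4.14849722e+01 -2.05013037e+01  4.80401632e-04
 -9.83276451e-02  2.97508723e-05] [-7.08219585e-01  3.43673601e-01  1.77513619e+00  1.62212336e-05
  1.02403170e+00 -4.27997223e-01]
0.06 [321.91537618 277.40812175] [321.95385167 255.74683625] [321.7150817  336.90734133] [322.17746217 341.37266331]
0.075 [321.71937613 289.97946218] [321.75750623 266.74933824] [321.78354363 332.66038793] [322.25167734 337.13639739]
0.09 [321.48862865 304.77948446] [321.52566764 279.7407503 ] [321.85352687 328.31906238] [322.3275569 332.8051265]
0.1 [321.31064324 316.19537575] [321.34633279 289.79003896] [321.90105276 325.37085139] [322.3790958  329.86324189]
```

View pics/c5.png

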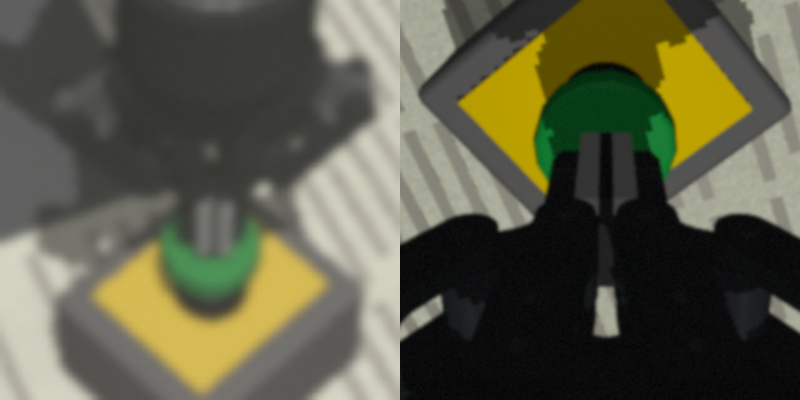

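The side view shows the tips ending at about (322.6,331), and in the wrist picture their near edge is at row 293. Both put the real tips at z ≈ 0.097, while the TCP reads 0.060, so the tips are about 37 mm short of the reported TCP. The cap hasn't been touched yet. I'll go on in small, force-watched steps.

Emit:
apply_moves(steps=[0, 0, -0.3, 0, 0, 0, -0.6, 0, 0, 0, -0.9, 0, 0, 0, -0.9, 0])

```text
clock: 4.92
position: [0.4557, -0.2989, 0.0514]
ee_rot: [0.0, 0.799, 0.601, 0.0]
contact_force: [0.3, -0.3, 3.0]
width: 0.0001
gripper_force: 1.5
```

Contact: 3 N at TCP z 0.0514, so the tip offset is about 38 mm. Now I'll push through the 14 mm stroke.

Emit:
apply_moves(steps=[0, 0, -0.3, 0, 0, 0, -0.6, 0, 0, 0, -0.9, 0, 0, 0, -1.2, 0, 0, 0, -1.2, 0])

```text
clock: 5.33
position: [0.4559, -0.2991, 0.0415]
ee_rot: [0.001, 0.799, 0.601, 0.0]
contact_force: [-2.5, 3.0, 16.1]
width: 0.0001
gripper_force: 8.0
```

Emit:
apply_moves(steps=[0, 0, -0.15, 0, 0, 0, -0.3, 0, 0, 0, -0.3, 0])

```text
clock: 5.58
position: [0.456, -0.2991, 0.0413]
ee_rot: [0.002, 0.799, 0.602, 0.0]
contact_force: [-6.1, 5.3, 32.2]
width: 0.0
gripper_force: 16.6
```

The plunger bottomed out at TCP z 0.0415 (16 N, then 32 N against the stop), so it's fully down. I'll release it and go to the plate with the fingers open.

Emit:
apply_moves(steps=[0, 0, 0.5, 0, 0, 0, 1.2, 0, 0, 0, 2.2, 0, 0, 0, 4, 0, 0, 0, 7, 0, 1, 2, 10, 0, 3, 5.5, 12, 0, 5, 9, 13, 0])

```text
clock: 6.25
position: [0.5049, -0.212, 0.1683]
ee_rot: [0.002, 0.8, 0.6, 0.001]
contact_force: [1.3, -0.9, 0.2]
width: 0.0001
gripper_force: 0.0
```

Emit:
apply_moves(steps=[2, 3.5, 0, 0, 4, 7, 0, 0, 6, 10.5, 0, 0, 8, 14, 0, 0, 10, 17.5, 0, 0, 11.5, 21, 0, 0, 12.5, 24, 0, 0, 12.5, 24, 0, 0], jaw=0)

```text
clock: 6.92
position: [0.6301, 0.035, 0.1646]
ee_rot: [-0.002, 0.797, 0.603, 0.001]
contact_force: [1.4, 0.0, 0.4]
width: 0.0855
gripper_force: 0.0
```

```bash
python3 - <<'E'
from h import *
import pickle
s=get_state(); W=cam("wrist"); im=get_image("wrist"); cv2.imwrite("pics/w2.png",im[:,:,::-1]); pickle.dump(W,open("w2.p","wb"))
T=cam("top"); t=get_image("top"); cv2.imwrite("pics/t2.png",t[:,:,::-1])
print(s["clock"],s["position"],s["width"],s["ee_rot"])
for k in ("orange","red","blue"):
    for x in blobs(im,*COL[k],20): print(k,x[0],x[1],x[2])
h=im.copy(); print(proj(W,(0.632,.0313,.118)),proj(T,(.456,-.297,.09)))
i=t[270:320,435:485]; m=cv2.inRange(cv2.cvtColor(i,cv2.COLOR_RGB2HSV),np.array([45,90,30]),np.array([85,255,255])); M=cv2.moments(m,True)
print(M["m00"],M["m10"]/M["m00"]+435,M["m01"]/M["m00"]+270)
E
```

```text
6.9167 [0.63014062 0.03501622 0.16462617] 0.08546064807598375 [-0.00176446  0.79739096  0.60345961  0.0010258 ]
orange 1434 [329.8 250.2] [321, 212, 20, 79]
red 624 [327.9  91.9] [320, 71, 17, 42]
blue 127 [410.6 106. ] [409, 87, 5, 42]
blue 211 [421.2 115.5] [417, 90, 11, 40]
[327.76645173 253.7474141 ] [461.95340622 293.89782906]
265.0 460.64150943396226 294.47169811320754
```

View pics/w2.png

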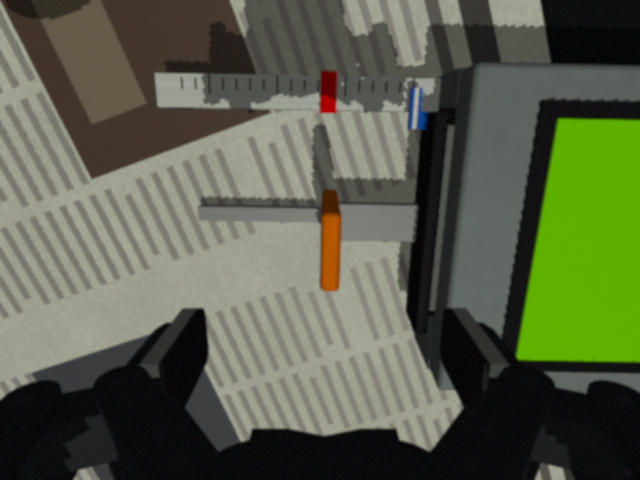

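The wrist view shows the plate's top centred at about (330,252) between the open fingers (207 and 440). The band is at (328,92) and the pointer at (417,108). The plunger is back up, with the same pixels as before.

```bash
python3 - <<'E'
from h import *
import pickle
W=pickle.load(open("w2.p","rb")); W1=pickle.load(open("w1.p","rb")); p=np.array([.63014,.035016])
def yaw(a,b,z):
    d=atz(W,b,z)-atz(W,a,z); return np.degrees(np.arctan2(d[1],d[0]))
y=yaw((157,90.5),(410,93),.03); print("yaw",y, "plate face yaw+90",yaw((329.5,290),(331.5,213),.118))
a=np.radians(-16.3); ux=np.array([np.cos(a),np.sin(a)]); uy=np.array([-ux[1],ux[0]])
g=atz(W,(330.3,251.5),.118)[:2]; print("plate",g,"off along/across",(g-p)@ux,(g-p)@uy)
print("plate tri",tri([(W,(330.3,251.5)),(W1,(547,209))]))
b=atz(W,(327.9,91.9),.033); q=atz(W,(417.3,108),.04); print("band",b,"ptr",q,"dist",(q-b)[:2]@ux)
b=atz(W1,(516.5,101.9),.033); q=atz(W1,(581,114),.04); print("dist w1",(q-b)[:2]@ux)
E
```

```text
yaw -16.275606736574716 plate face yaw+90 73.12101638269645
plate [0.63382747 0.03224681] off along/across 0.004316475557868674 -0.0016229336165928475
plate tri (array([0.63377431, 0.03203241, 0.11724057]), [np.float64(2.3264544626361302e-05), np.float64(2.32645446263514e-05)])
band [0.65866408 0.12434779 0.033     ] ptr [0.71777834 0.09578356 0.04      ] dist 0.0647552138276556
dist w1 0.06553784629605085
```

Emit:
apply_moves(steps=[0.4, -0.3, -2, 0, 0.4, -0.3, -4.5, 0, 0.4, -0.3, -7, 0, 0.4, -0.3, -9, 0, 0.4, -0.3, -10.3, 0, 0.4, -0.3, -10.9, 0, 0.4, -0.3, -10.9, 0])

```text
clock: 7.6
position: [0.6311, 0.0244, 0.055]
ee_rot: [-0.001, 0.799, 0.601, -0.002]
contact_force: [-0.7, 0.7, 0.3]
width: 0.0854
gripper_force: 0.0
```

Emit:
apply_moves(steps=[0, 0, 0, 0, 0, 0, 0, 0, 0, 0, 0, 0, 0, 0, 0, 0, 0, 0, 0, 0, 0, 0, 0, 0, 0, 0, 0, 0, 0, 0, 0, 0], jaw=255, newtons=50)

```text
clock: 8.27
position: [0.6311, 0.0264, 0.0574]
ee_rot: [-0.001, 0.799, 0.601, -0.001]
contact_force: [-3.7, 1.6, 4.8]
width: 0.0109
gripper_force: 51.4
```

The plate is gripped (10.9 mm, 51 N). I'll pull about 59 mm along the viewer's -x, then look.

Emit:
apply_moves(steps=[-0.5, 0.15, 0, 0, -1.4, 0.4, 0, 0, -2.4, 0.7, 0, 0, -3.4, 1.0, 0, 0, -4.4, 1.3, 0, 0, -5.2, 1.5, 0, 0, -5.7, 1.65, 0, 0, -5.7, 1.65, 0, 0])

```text
clock: 8.93
position: [0.5777, 0.0426, 0.0575]
ee_rot: [0.001, 0.799, 0.601, 0.002]
contact_force: [5.7, 0.5, -2.0]
width: 0.0111
gripper_force: 50.6
```

```bash
cat > look.py <<'E'
from h import *
import sys
s=get_state(); W=cam("wrist"); im=get_image("wrist"); cv2.imwrite(f"pics/{sys.argv[1]}.png",im[:,:,::-1])
t=get_image("top"); cv2.imwrite(f"pics/{sys.argv[1]}t.png",t[:,:,::-1])
print(s["clock"],s["position"],s["contact_force"],s["width"],s["gripper_force"],W[2])
a=np.radians(-16.3); ux=np.array([np.cos(a),np.sin(a)])
B=np.array([.6583,.1248]); P=np.array([.7178,.0957])
print("band exp",proj(W,(*B,.033)),"travel",(s["position"][:2]-np.array([.6311,.0264]))@-ux)
for n,c,i in (("w",W,im),("t",cam("top"),t)):
  for k in ("red","blue"):
    for x in blobs(i,*COL[k],12):
      z=.033 if k=="red" else .04
      p=atz(c,x[1],z)
      if np.linalg.norm(p[:2]-B)<.08: print(n,k,x[0],x[1],x[2],"along",(p[:2]-B)@ux,"across",(p[:2]-B)@[-ux[1],ux[0]])
E
python3 look.py w3
```

```text
8.9333 [0.57769355 0.0426118  0.0574626 ] [ 5.65744104  0.52035803 -2.02335361] 0.011064798842916078 50.58717906475067 [0.59724715 0.11098052 0.23533047]
band exp [439.17276231  56.45553866] travel 0.055809905090110086
w red 1510 [438.7  54. ] [425, 23, 33, 68] along -0.0003117401179693357 across 0.0010507581961874117
w blue 424 [451.3  79.2] [445, 46, 13, 67] along 0.004499606105207406 across -0.010590544587545722
w blue 579 [468.1  90.7] [460, 46, 20, 68] along 0.012745189896687329 across -0.015504860587873577
```

Emit:
apply_moves(steps=[-0.3, 0.1, 0, 0, -0.6, 0.18, 0, 0, -0.87, 0.25, 0, 0, -0.87, 0.25, 0, 0, -0.87, 0.25, 0, 0])

```text
clock: 9.45
position: [0.5704, 0.0449, 0.0575]
ee_rot: [0.002, 0.799, 0.601, 0.003]
contact_force: [7.1, 0.0, -1.9]
width: 0.0114
gripper_force: 50.7
```

```bash
python3 look.py w4; python3 - <<'E'
import cv2,numpy as np
a=cv2.imread("pics/w4.png"); b=cv2.imread("pics/w4t.png")
a=cv2.resize(a[0:150,350:550],(800,600),interpolation=cv2.INTER_CUBIC); cv2.imwrite("pics/c6.png",a)
E
```

```text
9.45 [0.57035933 0.04486728 0.05746587] [ 7.0502281   0.03450087 -1.90212133] 0.011447484031708944 50.65085828304291 [0.58968825 0.11322623 0.23535107]
band exp [455.33672959  56.75865404] travel 0.06348236630757631
w red 744 [455.5  40.6] [441, 23, 33, 68] along -0.0005932064111490112 across 0.006867326425812241
w blue 424 [451.   79.2] [445, 46, 13, 67] along -0.0032394327103458472 across -0.010501661563539757
w blue 559 [467.8  90.8] [460, 47, 20, 67] along 0.005016044837490221 across -0.01546296770302667
```

View pics/c6.png

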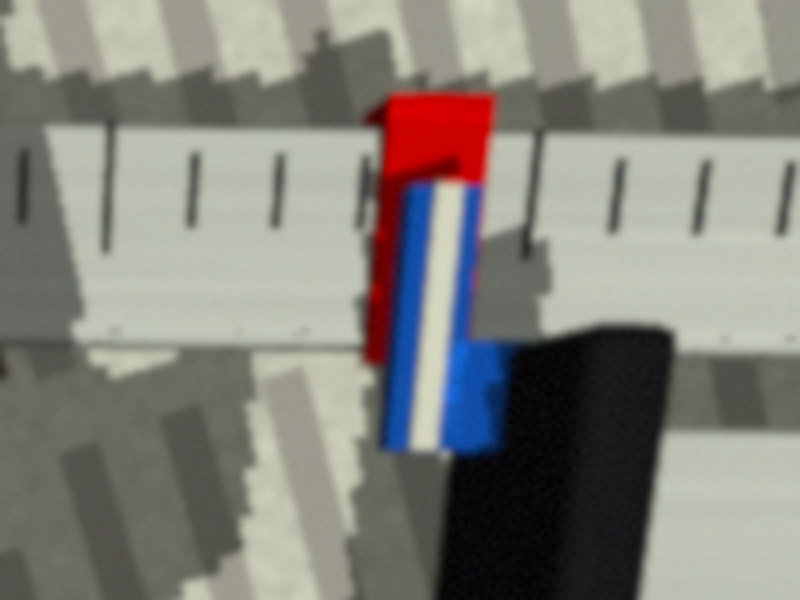

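The crop shows the pointer's white line at about (445,210) and the band's centre at about (424,210). The gap looks like parallax from the pointer's extra 7 mm of height. I'll check that while holding still.

Emit:
apply_moves(steps=[0, 0, 0, 0, 0, 0, 0, 0, 0, 0, 0, 0, 0, 0, 0, 0, 0, 0, 0, 0, 0, 0, 0, 0, 0, 0, 0, 0, 0, 0, 0, 0])

```text
clock: 10.22
position: [0.5705, 0.0448, 0.0574]
ee_rot: [0.002, 0.799, 0.601, 0.003]
contact_force: [5.6, -0.5, -1.3]
width: 0.0112
gripper_force: 50.6
```

```bash
python3 look.py w5; python3 - <<'E'
from h import *
W=cam("wrist"); f=lambda x,y:(350+(x+.5)/4-.5,(y+.5)/4-.5)
a=np.radians(-16.3); ux=np.array([np.cos(a),np.sin(a)]); uy=np.array([-ux[1],ux[0]])
q=[atz(W,f(*p),.04)[:2] for p in ((450,182),(424,450))]; b=[atz(W,f(*p),.033)[:2] for p in ((387,97),(495,97))]
print("ptr",[x@ux for x in q],"band edges",[x@ux for x in b])
t0,t1=cv2.imread("pics/top0.png"),cv2.imread("pics/w5t.png")
d=cv2.absdiff(t0,t1).max(2)
for n,(x0,y0,x1,y1) in dict(rack=(130,280,210,345),bottle=(150,185,200,230),pip=(490,110,520,230),box=(425,262,490,325)).items(): print(n,d[y0:y1,x0:x1].mean(),(d[y0:y1,x0:x1]>40).sum())
s=get_state(); print(abs(s["qd"]).max())
E
```

```text
10.2167 [0.57049431 0.04480766 0.05744094] [ 5.64768762 -0.54912541 -1.2569166 ] 0.01123465588578335 50.64264535903931 [0.58982359 0.11318553 0.23535024]
band exp [455.02513697  56.74993682] travel 0.06333607437228977
w red 761 [455.   41.2] [441, 23, 33, 68] along -0.0006540766745488111 across 0.006610780713290826
w blue 423 [451.   79.1] [445, 46, 13, 67] along -0.0030973556102796072 across -0.010461993441041482
w blue 570 [467.8  90.9] [460, 47, 20, 67] along 0.005166697068358245 across -0.015509612894848519
ptr [np.float64(0.5973791631563573), np.float64(0.5972487623874582)] band edges [np.float64(0.5914969881098745), np.float64(0.6038999946537142)]
rack 23.735769230769233 1472
bottle 9.011555555555555 2
pip 8.727777777777778 0
box 9.645421245421245 0
0.0017882031600043456
```

The pointer is within 0.5 mm of the band's centre. The rack area changed brightness, which is probably a shadow. I'll check that numerically.

```bash
python3 - <<'E'
from h import *
g=[]
for f in ("top0","w5t"):
    im=cv2.imread(f"pics/{f}.png")[:,:,::-1].copy()
    print(f,[(x[0],x[1]) for x in blobs(im,*COL["blue"]) if 120<x[1][0]<220])
    g.append(cv2.cvtColor(im[275:350,125:215],cv2.COLOR_RGB2GRAY)); print(g[-1].mean())
t=g[0][12:-12,12:-12]; r=cv2.matchTemplate(g[1],t,cv2.TM_CCOEFF_NORMED); print(cv2.minMaxLoc(r))
E
```

```text
top0 [(np.int32(147), array([163.7, 198.9])), (np.int32(40), array([187.3, 323.2]))]
125.61007407407408
w5t [(np.int32(145), array([163.7, 199. ])), (np.int32(38), array([187.2, 323.3]))]
115.09970370370371
(-0.18841631710529327, 0.6887688636779785, (6, 7), (12, 12))
```

The rack hasn't moved: the blue tube and the template match are at the same place, so only the lighting changed. Handing in.

```bash
python3 -c "
from rig import *
print(sign_off())"
```

```text
the job is handed in; nothing more can be done
None
```

The job is handed in: with the carriage shut I pushed the plunger to its stop and it came back up, then pulled the carriage out by the grip plate until the pointer stood within about 0.5 mm of the red band's centre, where the gripper still holds it at about 50 N; the rack, bottle and pipette did not move.

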